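# Lock the drive cover of a wing mirror with its slotted cam

## Robot

A 7-joint arm with a two-finger parallel gripper is mounted at the origin on the work surface. World frame = base frame: x ahead of the robot, y to its left, z up, the work surface at z = 0. Lengths are in m, angles in rad, forces in N, time in s.
With the tool pointing down it reaches from about 0.4 to 0.75 m from the base axis. Payload 19.5 kg.
Tool frame: the origin (TCP) lies midway between the tips of the shut fingers; the grasp point (between the pads) lies 19 mm behind it (env.grasp_offset is the distance from the TCP to the grasp point, in m); z points along the fingers, y is the line along which they close (so a half turn about z gives the same grasp; the last joint's range is limited). The gripper opens to 85 mm and grips with 20 to 120 N. Pads are 22 mm wide; open, the fingers measure 114 mm over their backs; the gripper's body (76 mm by 85 mm) begins 54 mm behind the grasp point. The pads swing forward as they close: fully open they stand 13 mm farther back than shut.
Start: joints at [-0.042, 0.707, -0.028, 1.485, 0.022, 0.951, -0.075], TCP at [0.575, 0, 0.231] pointing down, gripper open.
Joint ranges: [-2.71, 2.71], [-0.32, 2.16], [-1.57, 1.52], [0, 2.45], [-1.46, 4.6], [0, 2.02], [-2.83, 2.83]. Speed limits (rad/s): [1.89, 1.89, 2.57, 2.57, 3.01, 3.01, 3.01].

## Interface

Orientations are given as [roll, pitch, yaw] about the fixed x, y, z axes, in that order (R = Rz(yaw) Ry(pitch) Rx(roll)).
In Python, from rig import env, optics gives the robot as it stands. The module is installed in compiled form; this text tells all that it offers.
- The arm moves only by the tool carry_out, never from a script. Its argument "series" is a list of rows, each a list of 3 entries, a list of its own where there are three numbers: the shift along the tool's x, y, z in cm, then the turn about the tool's z in rad, then the finger opening in cm, from 0 to 8.54. A call has 1 to 12 rows; each row is the pose to reach, as a shift and turn from the pose commanded when the call began, along the tool's axes at that moment; what a row does not reach only later rows make up. A row lasts 1/10 s, in which the tool goes at most 50 mm and 8.59 degrees, less where a joint would pass 70% of its speed; a pose out of reach is approached as far as the arm can. A call with a gripper value outside its range is refused whole. The fingers move at their own pace and stop on an object; "grip_force" is the grip in N (left out, the last holds). Time passes only in rows, so rows that repeat a pose let the fingers close. It gives the time, the measured TCP pose, the force, the opening and the grip force at its end, in the units of the state.
- env.state(): the state, without advancing time (a new reading comes with each control period).
- optics.read_camera(name): name is "scene" or "side" or "wrist"; returns (picture, depth): 400x640x3 uint8, red, green, blue; 400x640 float32, m along the optical axis (not along the pixel's ray), 0 where there is no reading.
- optics.camera_info(name): a dict with "fovy" (degrees; the focal length in pixels is half the picture's height over the tangent of half this angle, whatever the lens; pixels are square), "cx", "cy" (the principal point, pixels), "k1" (the pictures are not rectified: a ray, as slopes to the right and down, at radius r is drawn at 1 + k1 r^2 times it, then the intrinsics apply), "pose" (4x4, takes a point from camera to world coordinates); the wrist camera has in their place "mount" (4x4, takes a point from camera to tool coordinates, whose origin is the TCP and whose axes are the flange's). Camera axes: x right, y down, z forward; pixel columns grow to the right and rows downward; lengths in m; the calibration is good to about 2 mm. A picture is of the moment at which its call begins: read the wrist's pose just before it. camera_info takes no time and is no camera call.
- env.finish_job(): hands the job in; it is judged then, once.
The state is a dict: "t": time; "joint_positions": joint angles; "qvel": joint speeds; "joint_torque": joint torques, N m; "tool_pos": TCP position; "ee_rot": TCP orientation; "ft_force": force on the tool from outside, world axes, zero at the start; "ft_torque": the same for the moment, N m; "finger_gap": opening from 0.0 (shut) to 1.0 (fully open); "grip_force": force on a finger pad.
Only numpy, scipy, OpenCV 4.12 (cv2) and the standard library are available. Lean on these libraries where they do the work, as an engineer would, in place of code of your own. Each camera call takes 0.05 s, during which the arm holds its last target. There are 200 camera calls.

## Task

Take the orange flat-blade driver from its stand, push the slotted cam lock on the mirror's cover in against its spring and turn it a quarter turn clockwise with the blade, until you feel it meet its stop; let it spring back up in the locked position, then stand the driver upright, fully home in its stand again. Be gentle: push no harder than about 12 N and do not go on twisting against the stop. Touch the mirror with the driver only, and leave everything else on the bench where it is.

Things in the scene. Friction and masses are not known exactly. Their poses are not given: they have to be found in the camera images.
- housing: Black wing mirror shell fixed on the bench, 150 (x) x 200 (y) mm; origin under its centre at bench height, z up. Rim 72 mm high and 8 mm thick; the grey cover plate inside it is at 60 mm, its screws and bosses stand at most 18 mm above that. The vertical cam lock is on the cover at x +15, y +30 mm, in a black collar (inner diameter 45, outer 57 mm, top at 68 mm) with red and green marks.
- lock (a point): The lock's place: centre of the top of its fixed collar, axes as the shell's. The cam head is a bright aluminium disc, 36 mm diameter, with a dark slot 24 mm long (closed ends), 4.6 mm wide, 9 mm deep. Its mount floats: while up its top is 8.5 to 15.5 mm above this point and its axis up to 3.5 mm off along x, different each time, so feel for it. The slot lies along y at cam_turn 0, along x at 1.57.
- cam_turn (a joint): Angle of the cam in rad, clockwise from above: starts at 0 to 0.12 (open, slot near the red marks); hard stop at 1.57 (locked, green marks). Friction about 0.03 N m; it stays where left. 0.1 N m against the stop is ample, 0.15 strains it. The blade has about 0.1 rad of play in the slot. With the cam up it cannot turn past about 0.2 nor, when locked, back below about 1.47.
- cam_press (a joint): How far the cam is pushed in, m: 0 up, 0.005 hard bottom. A spring resists with about 3 N at the start, 9 N at 4 mm and 10.5 N at 5 mm. It must be 4 mm or more in to turn; when released between 0.2 and 1.45 rad it stays caught in, at the locked position it springs up by itself.
- driver: Flat-blade driver upright, blade down, loose in its stand, 0.12 kg. Origin: middle of the blade's end; z up along the tool. Blade 20 mm wide along x, 3 mm thick along y (2.2 mm over the last 2 mm), 14 mm long, then a 10 mm round shaft; black 34 mm flange at 62 to 67 mm, which rests on the stand's top; orange 24 x 24 mm square handle with black stripes at 67 to 137 mm.
- stand: Fixed grey block 70 x 70 x 70 mm, origin under its centre; in the middle of its top is a round 26 mm hole straight through, with a 3 mm chamfer. With the driver fully home the blade's end is 8 mm above the stand's origin.
- pliers: Bystander: pliers with orange handles, about 175 x 60 x 13 mm, lying.
- drill: Bystander: white and black cordless drill lying on its side, about 220 x 190 x 50 mm.
- tape: Bystander: yellow roll, 90 mm diameter, 20 mm high.
- cleaner: Bystander: white bottle, 52 mm diameter, 130 mm high; origin under its centre.
- crosshead: Bystander: red-handled screwdriver lying on the bench.
- frame: Bystander: empty black mirror frame, 160 x 210 x 60 mm, lying.
- tray: Bystander: fixed blue tray 100 x 100 x 30 mm with two screws in it; stands on the opposite side of the shell from the stand.
Mind the look-alikes: they are no part of the job. There is more than one size of the driver; the one meant has the size given above.

How it is judged:
By the outcome, as a careful person would: the job done as asked, in the order asked, and still so for the second after the job is handed in, with the robot touching nothing.
It also fails if it takes over 72 s, if anything falls off the work surface, if the arm or the gripper's body presses on something with over 40 N, if the wrist force passes 120 N, or if a joint passes its speed limit or range.

## Working session

There is one attempt and no reset: what is moved stays moved. The work goes in short steps, Python scripts to look and compute and a tool call to move; the robot and the scene stay as the last step left them, time stands still between calls to the robot, and variables do not carry over. Pictures are saved under pics/ and viewed, at most 12 in all, crops included, and the job is handed in when it is done.

Besides the shell and the picture viewer there is one more tool, called after "Call:" in YAML: its name, and indented under it one key for each argument. carry_out: Moves the arm, as the interface text tells. Its arguments: {"type":"object","properties":{"series":{"type":"array","items":{"type":"array"}},"grip_force":{"type":"number"}},"required":["series"]}

```bash
mkdir -p pics
cat > h.py <<'E'
import numpy as np, cv2
from rig import env, optics
from scipy.spatial.transform import Rotation as R
def toolT(s=None):
    s=s or env.state(); T=np.eye(4); T[:3,:3]=R.from_euler('xyz',s['ee_rot']).as_matrix(); T[:3,3]=s['tool_pos']; return T
def cam(name):
    i=optics.camera_info(name); s=env.state()
    P=np.array(i['pose']) if 'pose' in i else toolT(s)@np.array(i['mount'])
    f=200/np.tan(np.radians(i['fovy'])/2)
    return dict(f=f,cx=i['cx'],cy=i['cy'],k=i['k1'],P=P)
def slopes(c,uv):
    d=(np.atleast_2d(np.array(uv,float))-[c['cx'],c['cy']])/c['f']; u=d.copy()
    for _ in range(20): u=d/(1+c['k']*(u**2).sum(1,keepdims=True))
    return u
def ray(c,uv):
    u=slopes(c,uv); d=np.c_[u,np.ones(len(u))]@c['P'][:3,:3].T
    return c['P'][:3,3],d
def onplane(c,uv,z):
    o,d=ray(c,uv); return o+d*((z-o[2])/d[:,2])[:,None]
def cloud(c,depth):
    v,u=np.mgrid[0:400,0:640]; uv=np.c_[u.ravel(),v.ravel()]
    s=slopes(c,uv); p=np.c_[s,np.ones(len(s))]*depth.ravel()[:,None]
    w=p@c['P'][:3,:3].T+c['P'][:3,3]; w[depth.ravel()==0]=np.nan
    return w.reshape(400,640,3)
def proj(c,p):
    q=(np.atleast_2d(p)-c['P'][:3,3])@c['P'][:3,:3]; u=q[:,:2]/q[:,2:]
    return u*(1+c['k']*(u**2).sum(1,keepdims=True))*c['f']+[c['cx'],c['cy']]
def snap(name,tag):
    c=cam(name); im,d=optics.read_camera(name); cv2.imwrite(f'pics/{tag}.png',im[:,:,::-1]); np.savez(f'pics/{tag}.npz',im=im,d=d,**c)
    return c,im,d
def load(tag):
    z=np.load(f'pics/{tag}.npz'); return {k:z[k] for k in('f','cx','cy','k','P')},z['im'],z['d']
E
python3 - <<'E'
from h import *
s=env.state(); print(s['t'],s['tool_pos'],s['ee_rot'],s['ft_force'],env.grasp_offset)
for n in('scene','side','wrist'):
    c,im,d=snap(n,n+'0'); print(n,c['P'].round(3).tolist(),c['f'],c['k'])
E
```

```text
0.0 [ 5.74735344e-01 -1.12094315e-05  2.30834766e-01] [-3.14050886e+00  3.95585272e-05  1.57077021e+00] [-0.35172009 -0.05006219 -0.06267511] 0.0187
scene [[-0.892, 0.27, -0.363, 1.116], [0.452, 0.54, -0.71, 0.998], [0.004, -0.798, -0.603, 0.945], [0.0, 0.0, 0.0, 1.0]] 453.6645468993318 -0.013174223689439143
side [[0.839, -0.331, 0.432, -0.005], [-0.544, -0.508, 0.668, -0.906], [-0.001, -0.795, -0.607, 0.87], [0.0, 0.0, 0.0, 1.0]] 398.32001353928024 -0.04073163571195499
wrist [[1.0, 0.0, -0.002, 0.575], [-0.0, -0.945, -0.327, 0.085], [-0.002, 0.327, -0.945, 0.374], [0.0, 0.0, 0.0, 1.0]] 316.9405629363373 -0.002100662319381346
```

View pics/scene0.png

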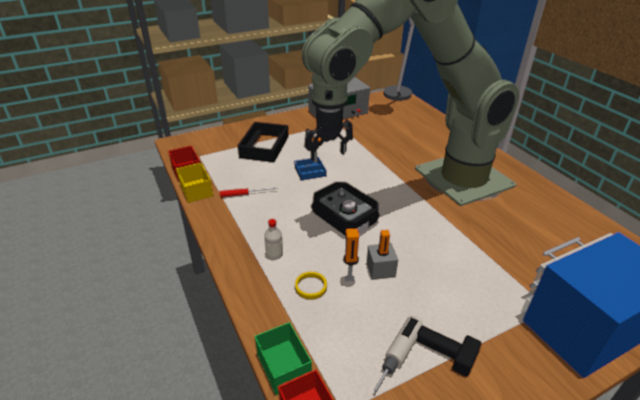

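View pics/side0.png

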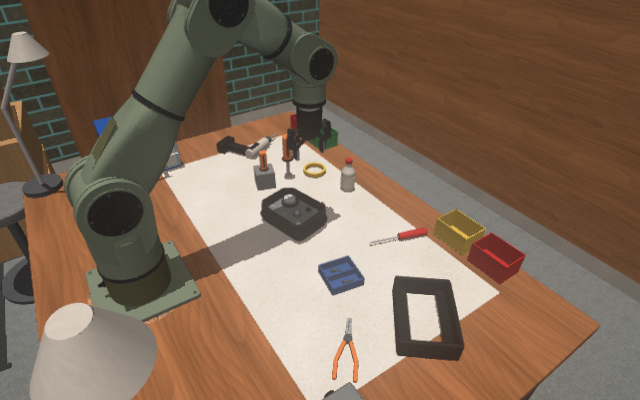

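The scene view shows the shell at (346,207) with the cam at (349,206), and the grey stand with the small orange driver at (383,250). A bigger look-alike driver stands at (351,250) and the tape is at (311,285). The side view shows the same stand at (264,170) and the shell at (295,213).

Run:
```python
from h import *
for tag in('scene0','side0'):
    c,im,d=load(tag); w=cloud(c,d); hsv=cv2.cvtColor(im,cv2.COLOR_RGB2HSV)
    inb=(w[...,0]>.3)&(w[...,0]<.9)&(abs(w[...,1])<.6)&(w[...,2]<.3)
    m=((hsv[...,0]>5)&(hsv[...,0]<17)&(hsv[...,1]>180)&(hsv[...,2]>90)&inb&(w[...,2]>.06)).astype(np.uint8)
    n,l,st,ce=cv2.connectedComponentsWithStats(m)
    for i in range(1,n):
        if st[i,4]>15:
            p=w[l==i]; print(tag,'orange',ce[i].round(),st[i],np.percentile(p,[3,50,97],axis=0).round(3).tolist())
    # dark shell rim 72mm
    m=((w[...,2]>.066)&(w[...,2]<.078)&(hsv[...,2]<70)&inb)
    n,l,st,ce=cv2.connectedComponentsWithStats(m.astype(np.uint8))
    for i in range(1,n):
        if st[i,4]>80:
            p=w[l==i][:,:2]; print(tag,'rim',ce[i].round(),st[i],cv2.minAreaRect((p*1000).astype(np.float32)))
    m=((w[...,2]>.064)&(w[...,2]<.076)&(hsv[...,1]<60)&(hsv[...,2]>70)&inb)
    n,l,st,ce=cv2.connectedComponentsWithStats(m.astype(np.uint8))
    for i in range(1,n):
        if st[i,4]>40:
            p=w[l==i][:,:2]; print(tag,'grey',ce[i].round(),st[i],cv2.minAreaRect((p*1000).astype(np.float32)))
```

```text
scene0 orange [351. 247.] [346 229  13  33 254] [[0.631, 0.247, 0.092], [0.65, 0.269, 0.143], [0.66, 0.276, 0.18]]
scene0 orange [384. 243.] [379 231  10  23 140] [[0.534, 0.261, 0.077], [0.546, 0.269, 0.113], [0.553, 0.275, 0.146]]
scene0 rim [350. 207.] [314 183  65  41 289] ((515.3988037109375, 10.937446594238281), (152.84149169921875, 194.40420532226562), 13.316951751708984)
scene0 grey [335. 187.] [312 181  55  20 102] ((508.67108154296875, -59.882179260253906), (93.79826354980469, 176.82882690429688), 71.74008178710938)
scene0 grey [273. 241.] [264 236  18   9  61] ((794.76513671875, 80.07180786132812), (22.947345733642578, 49.4399528503418), 65.88839721679688)
scene0 grey [382. 254.] [367 243  32  21 348] ((538.8516845703125, 260.8451232910156), (74.05937194824219, 71.51164245605469), 71.63616180419922)
side0 grey [263. 170.] [253 164  22  13 156] ((536.546630859375, 259.6990966796875), (77.25092315673828, 69.64091491699219), 72.82010650634766)
side0 grey [347. 176.] [341 172  14   7  42] ((774.2699584960938, 53.77144241333008), (24.66437339782715, 49.090911865234375), 43.72783660888672)
```

Run:
```python
from h import *
a=cv2.imread('pics/scene0.png')[170:290,300:420]; b=cv2.imread('pics/side0.png')[130:250,240:360]
cv2.imwrite('pics/crop0.png',np.hstack([cv2.resize(x,(400,400),interpolation=cv2.INTER_CUBIC) for x in(a,b)]))
```

```text
(no output)
```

View pics/crop0.png

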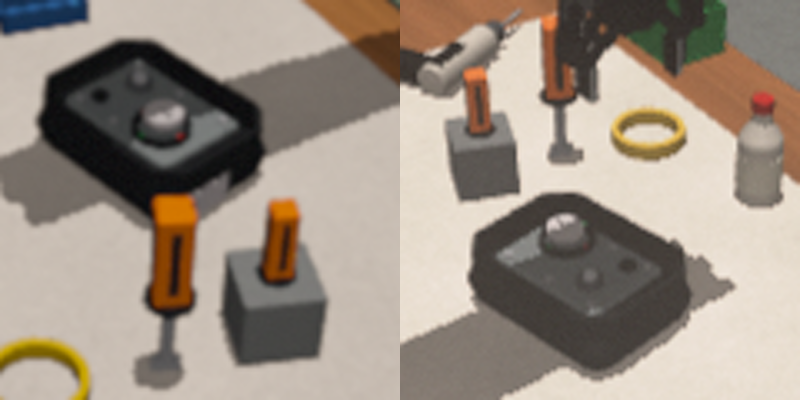

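The crop shows the slotted cam, nearest the stand, in the collar, and the small driver in the grey block. The look-alike stands about 105 mm away on the +x side.

View pics/wrist0.png

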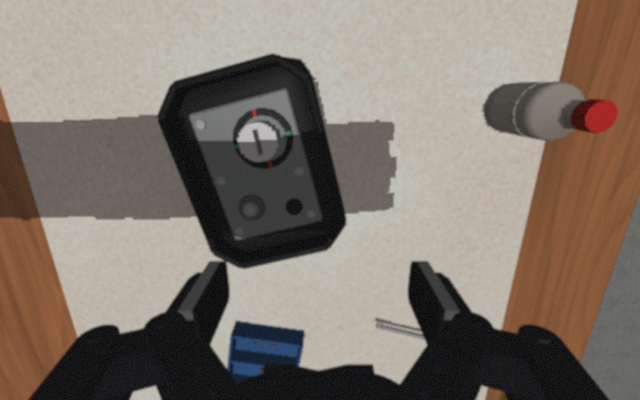

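Run:
```python
from h import *
c,im,d=load('wrist0'); w=cloud(c,d); hsv=cv2.cvtColor(im,cv2.COLOR_RGB2HSV); print(optics.camera_info('wrist')['mount'])
print('z range table', np.nanmedian(w[...,2]))
near=np.hypot(w[...,0]-.522,w[...,1]-.044)<.04
m=near&(w[...,2]>.072); p=w[m]; print(m.sum(), np.percentile(p,[2,50,98],axis=0).round(4).tolist())
m=(w[...,2]>.066)&(w[...,2]<.078)&(hsv[...,2]<60)&(np.hypot(w[...,0]-.515,w[...,1]-.011)<.14)&~near
print(cv2.minAreaRect((w[m][:,:2]*1000).astype(np.float32)))
for n,lo,hi in(('red',0,8),('green',40,85)):
    mm=near&(hsv[...,0]>=lo)&(hsv[...,0]<=hi)&(hsv[...,1]>110)&(hsv[...,2]>60); print(n,mm.sum(),w[mm].mean(0) if mm.any() else '', np.argwhere(mm)[:3].tolist())
```

```text
[[-4.78256400e-04 -9.44954110e-01 -3.27202537e-01  8.48890880e-02]
 [ 9.99999704e-01 -2.54846117e-04 -7.25661773e-04  2.43282273e-04]
 [ 6.02330779e-04 -3.27202788e-01  9.44953953e-01 -1.42693385e-01]
 [ 0.00000000e+00  0.00000000e+00  0.00000000e+00  1.00000000e+00]]
z range table 0.0011874040047219758
12906 [[0.5029, 0.0062, 0.081], [0.5241, 0.0128, 0.299], [0.55, 0.0482, 0.3185]]
((514.21142578125, 6.927101135253906), (148.8492889404297, 196.5215606689453), 14.018017768859863)
red 42 [0.51875612 0.04470536 0.07444447] [[110, 253], [110, 254], [111, 251]]
green 24 [0.53540069 0.04246043 0.06859038] [[131, 287], [131, 288], [131, 289]]
```

The wrist view shows the cam disc at (262,141) with its slot nearly along the shell's y, red marks at (253,112) and green marks at (288,132). The shell's yaw is about 14°. Next I move above the stand.

Call:
carry_out:
  series:
    - [[5, -1, -2], 0, 8.5]
    - [[10, -2, -4], 0, 8.5]
    - [[15, -3, -6], 0, 8.5]
    - [[20, -3.7, -7], 0, 8.5]
    - [[25, -3.7, -7], 0, 8.5]
    - [[26, -3.7, -7], 0, 8.5]
    - [[26, -3.7, -7], 0, 8.5]
    - [[26, -3.7, -7], 0, 8.5]
    - [[26, -3.7, -7], 0, 8.5]

```text
t: 1.05
tool_pos: [0.5382, 0.2589, 0.3012]
ee_rot: [-3.141, 0.001, 1.57]
ft_force: [0.4, 0.4, 0.1]
finger_gap: 0.995
grip_force: 0.0
```

Run:
```python
from h import *
c,im,d=snap('wrist','wrist1'); s=env.state(); print(s['t'],s['tool_pos'],s['ee_rot'],s['joint_positions'][-1])
w=cloud(c,d); hsv=cv2.cvtColor(im,cv2.COLOR_RGB2HSV)
r=np.hypot(w[...,0]-.538,w[...,1]-.262)
m=(r<.06)&(w[...,2]>.066)&(w[...,2]<.074)&(hsv[...,1]<60); q=w[m][:,:2]*1000
print('stand',m.sum(),np.median(w[m][:,2]),cv2.minAreaRect(q.astype(np.float32)))
m=(r<.03)&(w[...,2]>.137)&(w[...,2]<.153); q=w[m]
print('htop',m.sum(),np.median(q[:,2]),cv2.minAreaRect((q[:,:2]*1000).astype(np.float32)))
```

```text
1.1 [0.53825877 0.25893755 0.30128701] [-3.14151078e+00  3.94244934e-04  1.56939297e+00] -0.5000060686571172
stand 2341 0.07029514271629045 ((538.6173095703125, 260.7806091308594), (70.2319107055664, 70.14201354980469), 72.01484680175781)
htop 593 0.14496503737985328 ((538.5045166015625, 260.9549865722656), (24.31258773803711, 24.025781631469727), 72.79356384277344)
```

View pics/wrist1.png

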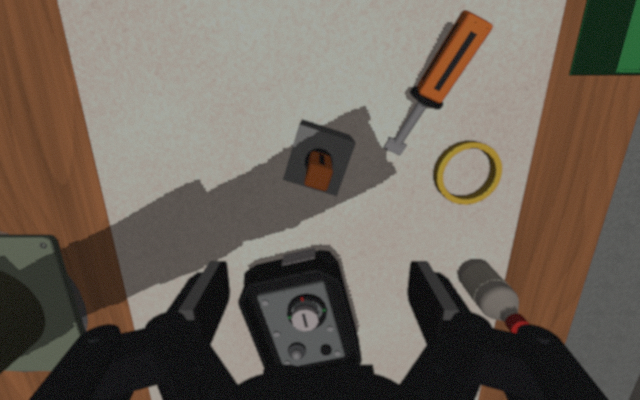

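The wrist view shows the stand at (320,158) with the small driver's square handle in it. The look-alike is at (440,80), well clear. The stand and handle centres agree at (0.5385, 0.261), with tops at 70 and 145 mm, so I will grasp now.

Call:
carry_out:
  series:
    - [[0.1, 0, 3], 0.15, 7]
    - [[0.1, 0, 8], 0.3, 7]
    - [[0.1, 0, 12], 0.3, 7]
    - [[0.1, 0, 16], 0.3, 7]
    - [[0.1, 0, 18.5], 0.3, 7]
    - [[0.1, 0, 20.5], 0.3, 7]
    - [[0.1, 0, 20.5], 0.3, 7]
    - [[0.1, 0, 20.5], 0.3, 7]
    - [[0.1, 0, 20.5], 0.3, 7]

```text
t: 2.0
tool_pos: [0.5386, 0.2609, 0.0976]
ee_rot: [3.14, -0.001, 1.27]
ft_force: [0.2, 0.1, -0.1]
finger_gap: 0.817
grip_force: 0.0
```

Call:
carry_out:
  series:
    - [[0, 0, 0], 0, 4]
    - [[0, 0, 0], 0, 3]
    - [[0, 0, 0], 0, 2]
    - [[0, 0, 0], 0, 1.5]
    - [[0, 0, 0], 0, 1.5]
    - [[0, 0, 0], 0, 1.5]
    - [[0, 0, 0], 0, 1.5]
    - [[0, 0, 0], 0, 1.5]
  grip_force: 50

```text
t: 2.8
tool_pos: [0.5381, 0.2611, 0.0967]
ee_rot: [3.141, -0.0, 1.271]
ft_force: [-0.8, -0.7, 5.4]
finger_gap: 0.277
grip_force: 48.8
```

Call:
carry_out:
  series:
    - [[0, 0, -2], 0, 1.5]
    - [[0, 0, -5], 0, 1.5]
    - [[0, 0, -9], 0, 1.5]
    - [[0, 0, -13], 0, 1.5]
    - [[0, 0, -15], 0, 1.5]
    - [[0, 0, -15], 0, 1.5]
    - [[0, 0, -15], 0, 1.5]
    - [[0, 0, -15], 0, 1.5]

```text
t: 3.6
tool_pos: [0.5376, 0.2608, 0.2451]
ee_rot: [-3.14, 0.001, 1.271]
ft_force: [-0.8, -0.0, -0.6]
finger_gap: 0.278
grip_force: 49.1
```

Run:
```python
from h import *
c,im,d=snap('wrist','wrist2'); s=env.state(); print(s['t'],s['tool_pos'],s['ft_force'],s['ft_torque'],s['joint_positions'][-1],s['finger_gap'])
w=cloud(c,d); T=toolT(s); t=(w-T[:3,3])@T[:3,:3]
m=(abs(t[...,0])<.03)&(abs(t[...,1])<.03)&(t[...,2]>0.0)&(t[...,2]<.12)
for a in np.arange(.0,.11,.01):
    q=t[m&(t[...,2]>a)&(t[...,2]<a+.01)]
    if len(q)>5: print(round(a,2),len(q),(np.percentile(q,[3,50,97],axis=0)*1000).round(1).tolist())
v,u=np.where(m&(t[...,2]>.03)); print(u.min(),u.max(),v.min(),v.max())
```

```text
3.65 [0.5376336  0.26083499 0.24516863] [-0.10540793  0.44304098 -0.90059966] [ 0.04418446 -0.00854475 -0.00687875] -0.749108624031816 0.27636589097564984
0.0 384 [[10.4, -10.9, 0.3], [12.1, -0.2, 4.9], [12.7, 11.0, 9.7]]
0.01 292 [[10.2, -10.8, 10.2], [12.0, 0.1, 14.5], [12.6, 11.1, 19.4]]
0.02 654 [[-0.6, -15.3, 20.5], [12.2, 0.3, 21.7], [16.8, 15.8, 25.1]]
0.05 26 [[3.4, -3.2, 54.9], [4.8, 0.4, 57.9], [5.3, 3.3, 59.7]]
0.06 68 [[1.6, -4.5, 60.7], [4.5, -0.3, 65.2], [5.2, 4.6, 69.2]]
0.07 125 [[-1.1, -9.1, 70.8], [1.3, 1.2, 74.8], [5.0, 10.0, 79.5]]
0.08 74 [[0.7, -9.3, 80.4], [1.3, -0.7, 84.5], [1.8, 9.5, 88.9]]
306 332 203 214
```

View pics/wrist2.png

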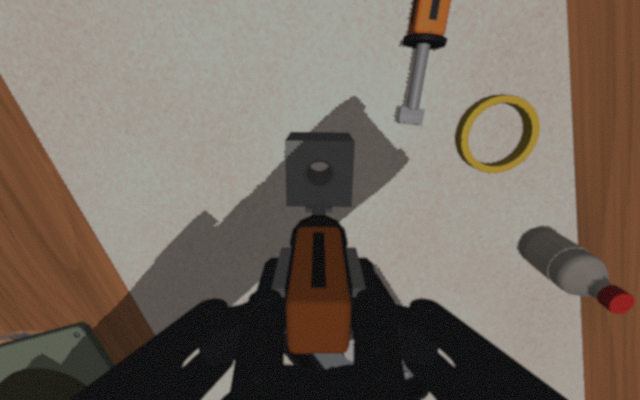

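The wrist view shows the driver held upright with its blade end at about (319,212), in front of the stand at (319,172). The blade is 20 mm wide along the tool's y, centred within 0.3 mm, and its end is about 89 mm beyond the TCP. Next I go beside the lock and turn so the blade lies along the slot.

Call:
carry_out:
  series:
    - [[-1.5, 0.8, 0], -0.14, 1.5]
    - [[-3, 1.6, 0], -0.28, 1.5]
    - [[-5, 2.6, 0], -0.42, 1.5]
    - [[-7, 3.7, 0], -0.56, 1.5]
    - [[-9, 4.8, 0], -0.7, 1.5]
    - [[-11, 5.9, 0], -0.84, 1.5]
    - [[-13, 7, 0], -0.98, 1.5]
    - [[-15, 8.1, 0], -1.12, 1.5]
    - [[-16.5, 9, 0], -1.26, 1.5]
    - [[-18, 9.7, 0], -1.4, 1.5]
    - [[-18.5, 10, 0], -1.54, 1.5]
    - [[-18.5, 10, 0], -1.68, 1.5]

```text
t: 4.85
tool_pos: [0.5788, 0.0534, 0.2454]
ee_rot: [-3.141, -0.001, 2.955]
ft_force: [-0.3, -0.2, -1.2]
finger_gap: 0.276
grip_force: 49.1
```

Call:
carry_out:
  series:
    - [[0, 0, 1], -0.14, 1.5]
    - [[0, 0, 2], -0.28, 1.5]
    - [[0, 0, 2.5], -0.36, 1.5]
    - [[0, 0, 2.5], -0.36, 1.5]
    - [[0, 0, 2.5], -0.36, 1.5]
    - [[0, 0, 2.5], -0.36, 1.5]
    - [[0, 0, 2.5], -0.36, 1.5]

```text
t: 5.55
tool_pos: [0.5789, 0.0548, 0.2215]
ee_rot: [-3.142, 0.0, -2.974]
ft_force: [-0.3, -0.3, -0.7]
finger_gap: 0.273
grip_force: 49.1
```

Run:
```python
from h import *
c,im,d=snap('wrist','wrist3'); s=env.state(); print(s['t'],s['tool_pos'],s['ee_rot'],s['ft_force'],s['ft_torque'],s['joint_positions'][-1],s['finger_gap'])
w=cloud(c,d); T=toolT(s); t=(w-T[:3,3])@T[:3,:3]
hsv=cv2.cvtColor(im,cv2.COLOR_RGB2HSV)
m=(np.hypot(w[...,0]-.52,w[...,1]-.044)<.03)&(w[...,2]>.072)&(w[...,2]<.09)
print('disc',m.sum(),np.percentile(w[m],[2,50,98],axis=0).round(4).tolist(), np.percentile(t[m],[2,50,98],axis=0).round(4).tolist())
v,u=np.where(m); x0,y0=u.min()-25,v.min()-25; cr=im[max(y0,0):v.max()+25,x0:u.max()+25,::-1]; print(x0,y0,cr.shape)
k=600//max(cr.shape[:2]); cv2.imwrite('pics/crop3.png',cv2.resize(cr,None,fx=k,fy=k,interpolation=cv2.INTER_CUBIC)); print(k)
m=(abs(t[...,0])<.015)&(abs(t[...,1])<.015)&(t[...,2]>.08)&(t[...,2]<.1); print('tip',(np.percentile(t[m],[3,50,97],axis=0)*1000).round(1).tolist())
```

```text
5.6 [0.57886252 0.05481467 0.2214546 ] [-3.14151370e+00  1.45495483e-04 -2.97324367e+00] [-0.1725832  -0.09410349 -1.49876485] [-0.03573845  0.01669966  0.03703621] 1.2210465176753749 0.27585113137383976
disc 1417 [[0.5027, 0.0224, 0.0727], [0.5189, 0.0385, 0.0818], [0.5353, 0.0548, 0.0833]] [[0.0455, -0.0222, 0.1381], [0.0618, -0.0059, 0.1396], [0.0783, 0.0103, 0.1488]]
266 70 (92, 90, 3)
6
tip [[0.2, -8.8, 80.1], [0.7, 2.2, 84.2], [1.2, 10.2, 88.5]]
```

View pics/crop3.png

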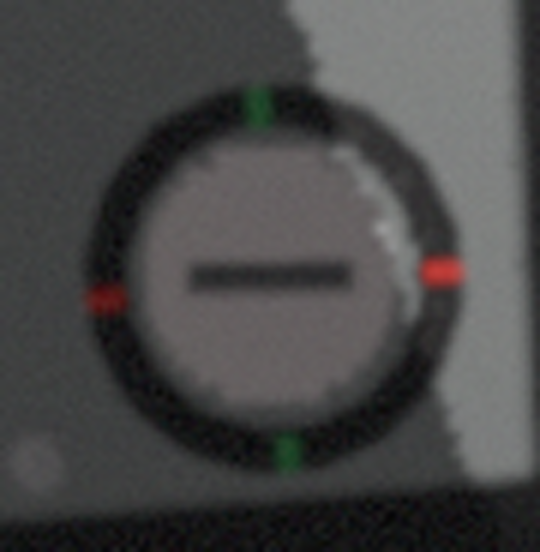

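The crop shows the silver disc with its slot nearly horizontal, centred at about crop (270,277), which is pixel (311,116). So it is almost parallel to the blade. Red marks are to the left and right, green above and below. Now I measure the slot precisely.

Run:
```python
from h import *
c,im,d=load('wrist3'); c={k:np.array(v) for k,v in c.items()}; s=env.state(); T=toolT(s)
g=cv2.cvtColor(im,cv2.COLOR_RGB2GRAY).astype(float); print(g[116,311],g[108,311])
v,u=np.mgrid[106:127,294:330]; sub=g[106:127,294:330]
wt=np.clip(85-sub,0,None) if False else np.clip(np.median(sub)-12-sub,0,None)
wt[:, :]*=(np.hypot((u-311.3),(v-116.2))<16)
p=onplane(c,np.c_[u.ravel(),v.ravel()],.0825); t=(p-T[:3,3])@T[:3,:3]; W=wt.ravel()
cen=(t*W[:,None]).sum(0)/W.sum(); C=np.cov(t[:,:2].T,aweights=W+1e-9); e,V=np.linalg.eigh(C); 
print('slot cen tool mm',cen*1000,'len,wid',np.sqrt(12*e)*1000,'dir',V[:,1],'turn',-np.arctan(V[0,1]/V[1,1]))
# disc top depth and blade tip by image
w=cloud(c,d); tt=(w-T[:3,3])@T[:3,:3]
m=(abs(tt[...,0]-cen[0])<.012)&(abs(tt[...,1]-cen[1])<.012); print('top z',np.percentile(w[m][:,2],[10,50,90]))
# red/green centroid
hsv=cv2.cvtColor(im,cv2.COLOR_RGB2HSV); 
for n,lo,hi in(('red',0,8),('green',45,80)):
  mm=((hsv[...,0]>=lo)&(hsv[...,0]<=hi)&(hsv[...,1]>100)&(np.hypot(w[...,0]-.519,w[...,1]-.04)<.035)).astype(np.uint8)
  k,l,st,ce=cv2.connectedComponentsWithStats(mm)
  for i in range(1,k):
    if st[i,4]>5: print(n,st[i,4],((onplane(c,ce[i],.068)-T[:3,3])@T[:3,:3]*1000).round(1))
m=(abs(tt[...,0])<.012)&(abs(tt[...,1])<.015)&(tt[...,2]>.078)&(tt[...,2]<.1); vv,uu=np.where(m)
print(uu.min(),uu.max(),vv.min(),vv.max()); print(proj(c,(np.array([[0.0007,0,.0887],[.0007,.01,.0887],[.0007,-.01,.0887]])@T[:3,:3].T+T[:3,3])))
print(im[200:240:2,319].tolist()); 
for z in(.0790,.0810,.0830,.085,.087): 
  b=m&(abs(tt[...,2]-z)<.001); print(z,(tt[b].mean(0)*1000).round(2),b.sum(),np.ptp(tt[b][:,1]))
```

```text
46.0 99.0
slot cen tool mm [ 62.12672306  -6.09577805 138.94604263] len,wid [ 3.75759248 22.82492884] dir [0.01697334 0.99985594] turn -0.016974158752447094
top z [0.07308718 0.08172518 0.08268039]
red 34 [[ 61.8  19.3 153.4]]
red 26 [[ 57.7 -31.3 153.4]]
green 25 [[ 85.2  -7.9 153.4]]
green 26 [[ 34.7  -4.  153.4]]
306 332 203 207
[[317.67649505 202.36196492]
 [330.5678831  202.3553447 ]
 [304.7862296  202.36855555]]
[[111, 103, 97], [94, 88, 83], [61, 59, 60], [57, 58, 59], [58, 59, 57], [62, 60, 59], [63, 62, 63], [47, 49, 50], [14, 15, 19], [20, 22, 24], [29, 27, 31], [25, 23, 26], [21, 18, 25], [56, 34, 25], [86, 45, 22], [84, 44, 17], [50, 27, 15], [18, 19, 18], [20, 13, 15], [15, 14, 15]]
0.079 [ 0.89 -0.35 78.84] 17 0.017914569368748516
0.081 [ 0.88  1.36 80.84] 15 0.019563279848653213
0.083 [ 0.85  1.77 83.07] 19 0.0182083553346676
0.085 [ 0.84  0.5  84.62] 16 0.019062732212390823
0.087 [ 0.65  0.94 87.39] 17 0.01931731679637679
```

Call:
carry_out:
  series:
    - [[3, -0.3, 1], -0.02, 1.5]
    - [[5.5, -0.6, 3], -0.02, 1.5]
    - [[6.25, -0.68, 4], -0.02, 1.5]
    - [[6.25, -0.68, 4.5], -0.02, 1.5]
    - [[6.25, -0.68, 4.5], -0.02, 1.5]
    - [[6.25, -0.68, 4.5], -0.02, 1.5]
    - [[6.25, -0.68, 4.5], -0.02, 1.5]
    - [[6.25, -0.68, 4.5], -0.02, 1.5]

```text
t: 6.4
tool_pos: [0.5187, 0.0376, 0.1765]
ee_rot: [3.142, 0.0, -2.952]
ft_force: [-0.3, 0.4, -0.9]
finger_gap: 0.273
grip_force: 49.1
```

Run:
```python
from h import *
s=env.state(); T=toolT(s); print(s['t'],s['tool_pos'],s['ee_rot'],s['ft_force'],s['ft_torque'])
print('still to go tool mm',((np.array([.5184,.0376,s['tool_pos'][2]])-T[:3,3])@T[:3,:3]*1000).round(2))
c,im,d=snap('wrist','wrist4'); w=cloud(c,d); t=(w-T[:3,3])@T[:3,:3]
cv2.imwrite('pics/crop4.png',cv2.resize(im[150:250,270:370,::-1],None,fx=5,fy=5,interpolation=cv2.INTER_CUBIC))
```

```text
6.4 [0.51869351 0.03764573 0.17651612] [ 3.14150938e+00  4.50143285e-04 -2.95242218e+00] [-0.25118705  0.40143744 -0.86112022] [-0.00357881  0.01021273 -0.00148225]
still to go tool mm [ 0.3   0.01 -0.  ]
```

View pics/crop4.png

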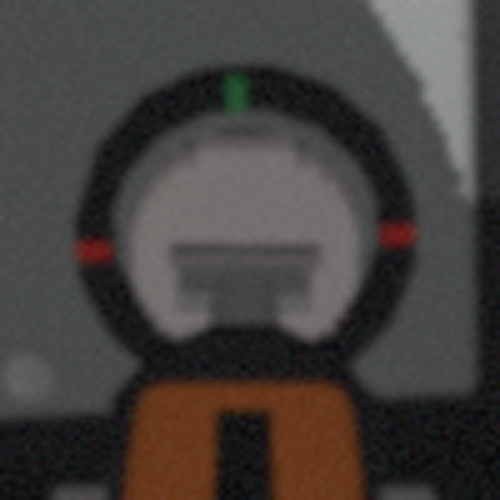

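The crop shows the blade's end (crop 177–312, row about 265) parallel to the slot (170–320, row about 248) and centred along it. I now feel downwards.

Call:
carry_out:
  series:
    - [[0.03, 0, 0.2], 0, 1.5]
    - [[0.03, 0, 0.4], 0, 1.5]
    - [[0.03, 0, 0.5], 0, 1.5]
    - [[0.03, 0, 0.6], 0, 1.5]
    - [[0.03, 0, 0.7], 0, 1.5]
    - [[0.03, 0, 0.8], 0, 1.5]
    - [[0.03, 0, 0.8], 0, 1.5]
    - [[0.03, 0, 0.8], 0, 1.5]

```text
t: 7.25
tool_pos: [0.5181, 0.0374, 0.1683]
ee_rot: [3.142, -0.0, -2.952]
ft_force: [-0.1, -0.1, -1.2]
finger_gap: 0.272
grip_force: 49.1
```

Call:
carry_out:
  series:
    - [[0, 0, 0.1], 0, 1.5]
    - [[0, 0, 0.2], 0, 1.5]
    - [[0, 0, 0.3], 0, 1.5]
    - [[0, 0, 0.4], 0, 1.5]
    - [[0, 0, 0.4], 0, 1.5]
    - [[0, 0, 0.4], 0, 1.5]

```text
t: 7.85
tool_pos: [0.5181, 0.0375, 0.1643]
ee_rot: [3.142, -0.0, -2.952]
ft_force: [-0.5, -0.4, -0.7]
finger_gap: 0.272
grip_force: 49.1
```

In the slot (blade end about 0.0756, below the disc's top at 0.082, with no force). I continue to its floor.

Call:
carry_out:
  series:
    - [[0, 0, 0.1], 0, 1.5]
    - [[0, 0, 0.2], 0, 1.5]
    - [[0, 0, 0.3], 0, 1.5]
    - [[0, 0, 0.3], 0, 1.5]
    - [[0, 0, 0.3], 0, 1.5]

```text
t: 8.35
tool_pos: [0.5181, 0.0374, 0.1613]
ee_rot: [3.142, 0.0, -2.952]
ft_force: [-0.1, -0.1, 1.9]
finger_gap: 0.276
grip_force: 49.3
```

Call:
carry_out:
  series:
    - [[0, 0, 0.1], 0, 1.5]
    - [[0, 0, 0.2], 0, 1.5]
    - [[0, 0, 0.2], 0, 1.5]
    - [[0, 0, 0.2], 0, 1.5]

```text
t: 8.75
tool_pos: [0.5181, 0.0375, 0.1593]
ee_rot: [3.142, 0.0, -2.952]
ft_force: [-0.3, -0.9, 3.6]
finger_gap: 0.273
grip_force: 49.6
```

Call:
carry_out:
  series:
    - [[0, 0, 0.1], 0, 1.5]
    - [[0, 0, 0.2], 0, 1.5]
    - [[0, 0, 0.27], 0, 1.5]
    - [[0, 0, 0.27], 0, 1.5]
    - [[0, 0, 0.27], 0, 1.5]

```text
t: 9.25
tool_pos: [0.5182, 0.0375, 0.1567]
ee_rot: [3.142, 0.0, -2.952]
ft_force: [-1.2, 0.4, 7.8]
finger_gap: 0.272
grip_force: 50.1
```

Run:
```python
from h import *
s=env.state(); print(s['t'],s['tool_pos'],s['ft_force'],s['ft_torque'],s['joint_positions'][-1])
```

```text
9.25 [0.51822734 0.03750194 0.15673815] [-1.17451298  0.35361284  7.84435831] [-0.11534709  0.1719829   0.05003345] 1.135509236175978
```

Call:
carry_out:
  series:
    - [[0, 0, 0.05], 0, 1.5]
    - [[0, 0, 0.05], 0.04, 1.5]
    - [[0, 0.01, 0.05], 0.08, 1.5]
    - [[0, 0.01, 0.05], 0.13, 1.5]
    - [[0, 0.01, 0.05], 0.18, 1.5]
    - [[0, 0.02, 0.05], 0.24, 1.5]
    - [[0, 0.02, 0.05], 0.3, 1.5]
    - [[0, 0.02, 0.05], 0.3, 1.5]

```text
t: 10.05
tool_pos: [0.5182, 0.0378, 0.1563]
ee_rot: [3.142, 0.0, 3.029]
ft_force: [-0.2, 0.6, 9.0]
finger_gap: 0.275
grip_force: 50.4
```

Run:
```python
from h import *
s=env.state(); print(s['t'],s['tool_pos'],s['ee_rot'],s['ft_force'],s['ft_torque'],s['joint_positions'][-1])
c,im,d=snap('wrist','wrist5'); s=env.state(); print(s['ft_force'],s['ft_torque'])
cv2.imwrite('pics/crop5.png',cv2.resize(im[150:250,270:370,::-1],None,fx=5,fy=5,interpolation=cv2.INTER_CUBIC))
```

```text
10.05 [0.51819103 0.03777713 0.15633053] [3.14155081e+00 4.95694913e-04 3.02859900e+00] [-0.16909991  0.55122625  9.00463413] [-0.04840972  0.18339204 -0.02980088] 0.9123279983645175
[-0.90319596  0.95366057  9.09232587] [-0.06109878  0.17917735  0.01122364]
```

Call:
carry_out:
  series:
    - [[0, 0.01, 0], 0.1, 1.5]
    - [[0, 0.02, 0], 0.2, 1.5]
    - [[0.01, 0.02, 0], 0.3, 1.5]
    - [[0.01, 0.03, 0], 0.4, 1.5]
    - [[0.01, 0.04, 0], 0.5, 1.5]
    - [[0.02, 0.04, 0], 0.6, 1.5]
    - [[0.02, 0.05, 0], 0.7, 1.5]
    - [[0.02, 0.05, 0], 0.8, 1.5]
    - [[0.02, 0.06, 0], 0.9, 1.5]
    - [[0.02, 0.06, 0], 1.0, 1.5]
    - [[0.02, 0.06, 0], 1.0, 1.5]

```text
t: 11.2
tool_pos: [0.5182, 0.0384, 0.1563]
ee_rot: [3.141, 0.0, 2.027]
ft_force: [0.1, -0.6, 10.0]
finger_gap: 0.276
grip_force: 50.4
```

```bash
cat > st.py <<'E'
from h import *
F=[];M=[]
for i in range(4):
    s=env.state(); F.append(s['ft_force']);M.append(s['ft_torque'])
    if i<3: optics.read_camera('wrist')
print(round(s['t'],2),s['tool_pos'].round(4) if hasattr(s['tool_pos'],'round') else s['tool_pos'],s['ee_rot'][2],'F',np.mean(F,0).round(2),'M',np.mean(M,0).round(3),'Mz',[round(m[2],3) for m in M])
E
python3 st.py
```

```text
11.35 [0.5182 0.0383 0.1563] 2.0308539325031907 F [ 0.32 -0.24  8.82] M [-0.013  0.015 -0.007] Mz [np.float64(-0.007), np.float64(-0.006), np.float64(-0.004), np.float64(-0.013)]
```

Call:
carry_out:
  series:
    - [[0, 0.01, 0], 0.06, 1.5]
    - [[0, 0.01, 0], 0.12, 1.5]
    - [[0, 0.01, 0], 0.18, 1.5]
    - [[0, 0.01, 0], 0.2, 1.5]
    - [[0, 0.01, 0], 0.2, 1.5]

```text
t: 11.85
tool_pos: [0.5183, 0.0384, 0.1563]
ee_rot: [3.141, 0.0, 1.83]
ft_force: [-0.5, 0.8, 9.5]
finger_gap: 0.276
grip_force: 50.4
```

```bash
python3 st.py
python3 - <<'E'
from h import *
a=cv2.imread('pics/crop5.png'); im,d=optics.read_camera('wrist')
b=cv2.resize(im[150:250,270:370,::-1],(400,400),interpolation=cv2.INTER_CUBIC)
cv2.imwrite('pics/crop6.png',np.hstack([cv2.resize(a,(400,400)),b]))
E
```

```text
12.0 [0.5183 0.0384 0.1563] 1.8308712253841644 F [-0.25  0.31  8.92] M [0.021 0.031 0.032] Mz [np.float64(0.066), np.float64(0.007), np.float64(0.016), np.float64(0.038)]
```

View pics/crop6.png

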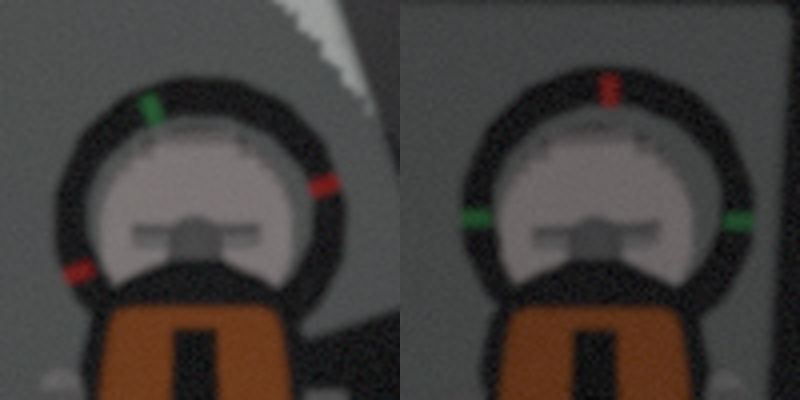

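The right half shows the blade now near the green marks (crop (477,218) and (738,221)), so the cam is following. I feel for the stop in small steps.

Call:
carry_out:
  series:
    - [[0, 0, 0], 0.02, 1.5]
    - [[0, 0, 0], 0.02, 1.5]

```text
t: 12.25
tool_pos: [0.5183, 0.0384, 0.1563]
ee_rot: [3.141, 0.0, 1.81]
ft_force: [-0.5, 0.9, 8.2]
finger_gap: 0.276
grip_force: 50.4
```

```bash
python3 st.py
```

```text
12.4 [0.5183 0.0384 0.1563] 1.8108342214172923 F [-0.44  0.43  8.77] M [0.06  0.021 0.013] Mz [np.float64(0.013), np.float64(-0.014), np.float64(0.027), np.float64(0.027)]
```

Call:
carry_out:
  series:
    - [[0, 0, 0], 0.02, 1.5]
    - [[0, 0, 0], 0.02, 1.5]

```text
t: 12.6
tool_pos: [0.5183, 0.0384, 0.1563]
ee_rot: [3.141, 0.0, 1.79]
ft_force: [-0.7, -0.2, 8.9]
finger_gap: 0.271
grip_force: 50.4
```

```bash
python3 st.py
```

```text
12.75 [0.5183 0.0384 0.1563] 1.7908572988069933 F [-0.38  0.13  8.29] M [ 0.065 -0.003  0.014] Mz [np.float64(0.051), np.float64(0.011), np.float64(-0.012), np.float64(0.007)]
```

Call:
carry_out:
  series:
    - [[0, 0, 0], 0.02, 1.5]
    - [[0, 0, 0], 0.02, 1.5]

```text
t: 12.95
tool_pos: [0.5183, 0.0384, 0.1563]
ee_rot: [3.141, 0.0, 1.77]
ft_force: [-0.1, 0.8, 8.4]
finger_gap: 0.273
grip_force: 50.4
```

```bash
python3 st.py
```

```text
13.1 [0.5183 0.0384 0.1563] 1.7708598513678409 F [0.31 0.43 8.41] M [ 0.074 -0.013  0.034] Mz [np.float64(0.025), np.float64(0.058), np.float64(-0.019), np.float64(0.074)]
```

Call:
carry_out:
  series:
    - [[0, 0, 0], 0.02, 1.5]
    - [[0, 0, 0], 0.02, 1.5]

```text
t: 13.3
tool_pos: [0.5183, 0.0383, 0.1563]
ee_rot: [3.141, 0.0, 1.75]
ft_force: [-0.3, -0.8, 8.5]
finger_gap: 0.277
grip_force: 50.4
```

```bash
python3 st.py
```

```text
13.45 [0.5183 0.0383 0.1563] 1.7508354655432985 F [ 0.13 -0.16  8.85] M [0.018 0.016 0.059] Mz [np.float64(0.041), np.float64(0.05), np.float64(0.084), np.float64(0.06)]
```

Call:
carry_out:
  series:
    - [[0, 0, 0], 0.01, 1.5]
    - [[0, 0, 0], 0.01, 1.5]

```text
t: 13.65
tool_pos: [0.5183, 0.0383, 0.1563]
ee_rot: [3.141, 0.0, 1.741]
ft_force: [-0.0, -0.1, 8.5]
finger_gap: 0.274
grip_force: 50.4
```

```bash
python3 st.py
```

```text
13.8 [0.5183 0.0383 0.1563] 1.7407953057403824 F [-0.4   0.15  8.8 ] M [-0.031  0.022  0.049] Mz [np.float64(0.059), np.float64(0.041), np.float64(0.024), np.float64(0.073)]
```

Call:
carry_out:
  series:
    - [[0, 0, 0], 0.015, 1.5]
    - [[0, 0, 0], 0.015, 1.5]

```text
t: 14.0
tool_pos: [0.5183, 0.0383, 0.1563]
ee_rot: [3.141, 0.0, 1.725]
ft_force: [0.2, -0.8, 8.5]
finger_gap: 0.277
grip_force: 50.4
```

```bash
python3 st.py
```

```text
14.15 [0.5183 0.0383 0.1563] 1.725795006759337 F [ 0.33 -0.16  8.46] M [-0.088 -0.002  0.028] Mz [np.float64(0.05), np.float64(0.015), np.float64(0.032), np.float64(0.014)]
```

Call:
carry_out:
  series:
    - [[0, 0, 0], 0.02, 1.5]
    - [[0, 0, 0], 0.02, 1.5]

```text
t: 14.35
tool_pos: [0.5183, 0.0383, 0.1563]
ee_rot: [3.141, 0.0, 1.705]
ft_force: [-1.0, -0.1, 8.8]
finger_gap: 0.274
grip_force: 50.4
```

```bash
python3 st.py
```

```text
14.5 [0.5183 0.0383 0.1563] 1.7059186011477667 F [-0.29 -0.36  8.82] M [-0.103 -0.01   0.077] Mz [np.float64(0.056), np.float64(0.066), np.float64(0.101), np.float64(0.087)]
```

Call:
carry_out:
  series:
    - [[0, 0, 0], 0.015, 1.5]
    - [[0, 0, 0], 0.015, 1.5]

```text
t: 14.7
tool_pos: [0.5183, 0.0383, 0.1563]
ee_rot: [3.141, 0.0, 1.69]
ft_force: [0.3, 1.2, 8.5]
finger_gap: 0.272
grip_force: 50.4
```

```bash
python3 st.py
```

```text
14.85 [0.5183 0.0383 0.1563] 1.6909947831246672 F [ 0.   -0.14  8.75] M [-0.1   -0.027  0.164] Mz [np.float64(0.168), np.float64(0.141), np.float64(0.182), np.float64(0.163)]
```

The stop is felt clearly (a sharp rise in moment), so I ease back to mid-play at once and let the cam rise.

Call:
carry_out:
  series:
    - [[0, 0, 0], -0.05, 1.5]
    - [[0, 0, 0], -0.1, 1.5]
    - [[0, 0, 0], -0.1, 1.5]
    - [[0, 0, -0.1], -0.1, 1.5]
    - [[0, 0, -0.2], -0.1, 1.5]
    - [[0, 0, -0.3], -0.1, 1.5]
    - [[0, 0, -0.4], -0.1, 1.5]
    - [[0, 0, -0.5], -0.1, 1.5]
    - [[0, 0, -0.6], -0.1, 1.5]
    - [[0, 0, -0.7], -0.1, 1.5]
    - [[0, 0, -0.7], -0.1, 1.5]

```text
t: 15.95
tool_pos: [0.5179, 0.0383, 0.163]
ee_rot: [-3.141, -0.0, 1.791]
ft_force: [-0.1, 0.2, -1.9]
finger_gap: 0.272
grip_force: 49.2
```

```bash
python3 st.py
```

```text
16.1 [0.5179 0.0383 0.163 ] 1.790820221113079 F [ 0.1   0.08 -1.55] M [-0.037 -0.     0.03 ] Mz [np.float64(0.019), np.float64(0.063), np.float64(0.039), np.float64(0.001)]
```

Call:
carry_out:
  series:
    - [[0, 0, -0.5], 0, 1.5]
    - [[0, 0, -1.2], 0, 1.5]
    - [[0, 0, -3.5], 0, 1.5]
    - [[0, 0, -6.5], 0, 1.5]
    - [[0, 0, -8.5], 0, 1.5]
    - [[0, 0, -8.5], 0, 1.5]
    - [[0, 0, -8.5], 0, 1.5]
    - [[0, 0, -8.5], 0, 1.5]

```text
t: 16.9
tool_pos: [0.5177, 0.0383, 0.2476]
ee_rot: [-3.14, -0.0, 1.791]
ft_force: [-0.5, 0.2, -2.7]
finger_gap: 0.275
grip_force: 49.3
```

Run:
```python
from h import *
c,im,d=snap('wrist','wrist7'); s=env.state(); T=toolT(s); print(s['t'],s['tool_pos'],s['ft_force'],s['joint_positions'][-1]); w=cloud(c,d); t=(w-T[:3,3])@T[:3,:3]
m=(np.hypot(w[...,0]-.519,w[...,1]-.038)<.014); print('top',np.percentile(w[m][:,2],[10,50,90]))
cv2.imwrite('pics/crop7.png',cv2.resize(im[120:240,250:390,::-1],None,fx=4,fy=4,interpolation=cv2.INTER_CUBIC))
m=(abs(t[...,0])<.015)&(abs(t[...,1])<.02)&(t[...,2]>.07)&(t[...,2]<.1)
for z in(.073,.078,.083,.087): b=m&(abs(t[...,2]-z)<.0025); print('blade',(np.percentile(t[b],[3,50,97],axis=0)*1000).round(1).tolist())
```

```text
16.95 [0.5177336  0.03828633 0.24749069] [ 0.30197813 -0.41961124 -0.69774084] 0.05844555055658381
top [0.18097506 0.29553049 0.32779393]
blade [[-1.2, -8.8, 71.3], [1.0, 0.7, 74.3], [4.9, 10.3, 75.2]]
blade [[0.3, -8.7, 75.5], [1.5, 4.8, 77.4], [3.9, 10.1, 80.3]]
blade [[1.1, -8.9, 80.8], [1.4, -1.9, 83.1], [2.0, 9.7, 85.3]]
blade [[0.8, -8.5, 84.6], [1.2, -1.2, 87.1], [1.5, 9.3, 88.4]]
```

View pics/crop7.png

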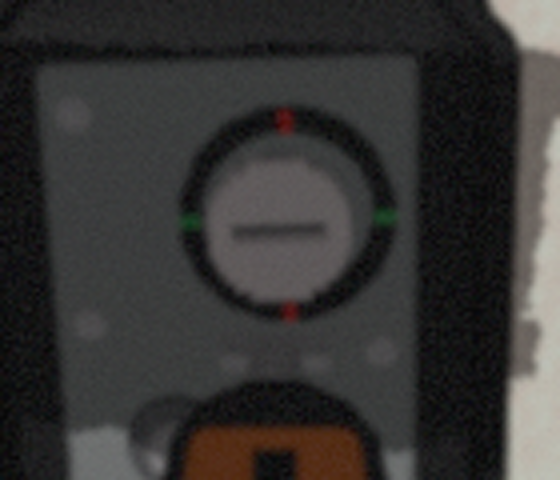

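The crop shows the cam's slot (crop 232–327, row about 232) lying along the green marks at (191,222) and (385,215), so it is locked. Now I return above the stand.

Call:
carry_out:
  series:
    - [[3, 1, 0], 0.1, 1.5]
    - [[7, 2.3, 0], 0.2, 1.5]
    - [[11.5, 3.7, 0], 0.3, 1.5]
    - [[16, 5.2, 0], 0.4, 1.5]
    - [[19.5, 6.3, 0], 0.52, 1.5]
    - [[21.3, 6.9, 0], 0.52, 1.5]
    - [[21.3, 6.9, 0], 0.52, 1.5]
    - [[21.3, 6.9, 0], 0.52, 1.5]
    - [[21.3, 6.9, 0], 0.52, 1.5]

```text
t: 17.85
tool_pos: [0.539, 0.26, 0.2479]
ee_rot: [-3.141, 0.001, 1.27]
ft_force: [-0.1, -0.3, -1.6]
finger_gap: 0.274
grip_force: 49.2
```

Run:
```python
from h import *
c,im,d=load('wrist7'); w=cloud(c,d); print('cam top z',np.median(w[168:174,312:328,2]),'collar', np.median(w[147:149,318:324,2]))
c,im,d=snap('wrist','wrist8'); s=env.state(); T=toolT(s); print(s['t'],s['tool_pos'],s['ee_rot'],s['ft_force'],s['joint_positions'][-1]); w=cloud(c,d); t=(w-T[:3,3])@T[:3,:3]
m=(abs(t[...,0])<.015)&(abs(t[...,1])<.02)&(t[...,2]>.07)&(t[...,2]<.1)
for z in(.078,.083,.087): b=m&(abs(t[...,2]-z)<.0025); print('blade',(np.percentile(t[b],[3,50,97],axis=0)*1000).round(1).tolist())
hsv=cv2.cvtColor(im,cv2.COLOR_RGB2HSV); r=np.hypot(w[...,0]-.5385,w[...,1]-.261)
m=(r<.06)&(w[...,2]>.066)&(w[...,2]<.074); q=cv2.minAreaRect((w[m][:,:2]*1000).astype(np.float32)); print('stand',q,m.sum())
print('to go tool', ((np.array([*np.array(q[0])/1000,T[2,3]])-T[:3,3])@T[:3,:3]*1000).round(2))
```

```text
cam top z nan collar 0.06705481190746271
17.9 [0.53906468 0.2600421  0.24803792] [-3.14150293e+00  4.60862245e-04  1.26944137e+00] [-1.66917413 -0.82209608 -1.70450561] -0.7018560098567934
blade [[-1.3, -8.5, 75.6], [1.4, 4.6, 78.0], [3.7, 10.1, 80.3]]
blade [[1.1, -9.3, 80.7], [1.4, -2.2, 83.5], [1.8, 9.4, 85.2]]
blade [[0.7, -8.7, 84.6], [1.1, 0.5, 87.5], [1.5, 9.5, 89.0]]
stand ((538.4452514648438, 260.9200134277344), (70.19603729248047, 70.08490753173828), 72.33834075927734) 3886
to go tool [ 0.65 -0.85 -0.  ]
```

Call:
carry_out:
  series:
    - [[0.07, -0.12, 2], 0, 1.5]
    - [[0.07, -0.12, 5], 0, 1.5]
    - [[0.07, -0.12, 7.5], 0, 1.5]
    - [[0.07, -0.12, 9], 0, 1.5]
    - [[0.07, -0.12, 10.5], 0, 1.5]
    - [[0.07, -0.12, 12], 0, 1.5]
    - [[0.07, -0.12, 13.5], 0, 1.5]
    - [[0.07, -0.12, 14.5], 0, 1.5]
    - [[0.07, -0.12, 14.8], 0, 1.5]
    - [[0.07, -0.12, 14.8], 0, 1.5]
    - [[0.07, -0.12, 14.8], 0, 1.5]

```text
t: 19.0
tool_pos: [0.5382, 0.2622, 0.1007]
ee_rot: [3.141, -0.0, 1.271]
ft_force: [-0.6, 0.8, -1.0]
finger_gap: 0.272
grip_force: 49.2
```

Call:
carry_out:
  series:
    - [[-0.08, 0, 0.1], 0, 1.5]
    - [[-0.08, 0, 0.2], 0, 1.5]
    - [[-0.08, 0, 0.3], 0, 1.5]
    - [[-0.08, 0, 0.36], 0, 1.5]
    - [[-0.08, 0, 0.36], 0, 1.5]
    - [[-0.08, 0, 0.36], 0, 1.5]

```text
t: 19.6
tool_pos: [0.5377, 0.2615, 0.0967]
ee_rot: [3.141, -0.0, 1.271]
ft_force: [-1.4, -0.6, 5.4]
finger_gap: 0.277
grip_force: 49.8
```

The flange is seated (about 6 N felt). I release and rise straight up.

Call:
carry_out:
  series:
    - [[0, 0, 0], 0, 3]
    - [[0, 0, 0], 0, 4]
    - [[0, 0, 0], 0, 5.5]
    - [[0, 0, 0], 0, 7]
    - [[0, 0, 0], 0, 7]
    - [[0, 0, -3], 0, 7]
    - [[0, 0, -7], 0, 7]
    - [[0, 0, -12], 0, 7]
    - [[0, 0, -16], 0, 7]
    - [[0, 0, -18], 0, 7]
    - [[0, 0, -18], 0, 7]
    - [[0, 0, -18], 0, 7]

```text
t: 20.8
tool_pos: [0.5375, 0.2615, 0.2761]
ee_rot: [-3.141, 0.0, 1.271]
ft_force: [-0.2, -0.2, -0.4]
finger_gap: 0.817
grip_force: 0.0
```

Run:
```python
from h import *
c,im,d=snap('wrist','wrist9'); s=env.state(); print(s['t'],s['tool_pos'],s['ft_force']); w=cloud(c,d)
r=np.hypot(w[...,0]-.538,w[...,1]-.261); m=(r<.03)&(w[...,2]>.137)&(w[...,2]<.16); q=w[m]
print('htop',m.sum(),np.median(q[:,2]),cv2.minAreaRect((q[:,:2]*1000).astype(np.float32)))
for n in('scene','side'):
    c,im,d=snap(n,n+'9'); w=cloud(c,d); r=np.hypot(w[...,0]-.519,w[...,1]-.038); print(n,'cam z',np.percentile(w[r<.012][:,2],[25,50,75]).round(4))
    c0,im0,d0=load(n+'0'); w0=cloud(c0,d0); r=np.hypot(w0[...,0]-.519,w0[...,1]-.038); print(' before',np.percentile(w0[r<.012][:,2],[25,50,75]).round(4))
a=cv2.imread('pics/scene9.png')[170:290,300:420]; b=cv2.imread('pics/wrist9.png')[60:380,160:480]
cv2.imwrite('pics/crop9.png',np.hstack([cv2.resize(x,(400,400),interpolation=cv2.INTER_CUBIC) for x in(a,b)]))
```

```text
20.85 [0.53737094 0.2613652  0.27556614] [-0.66380315 -0.24737436 -0.24510507]
htop 684 0.1449106516418578 ((537.7835083007812, 261.89739990234375), (23.640615463256836, 22.955720901489258), 72.95462036132812)
scene cam z [0.0618 0.0804 0.0826]
 before [0.5281 0.5667 0.6197]
side cam z [0.077  0.0788 0.0804]
 before [0.0774 0.0809 0.5094]
```

View pics/crop9.png

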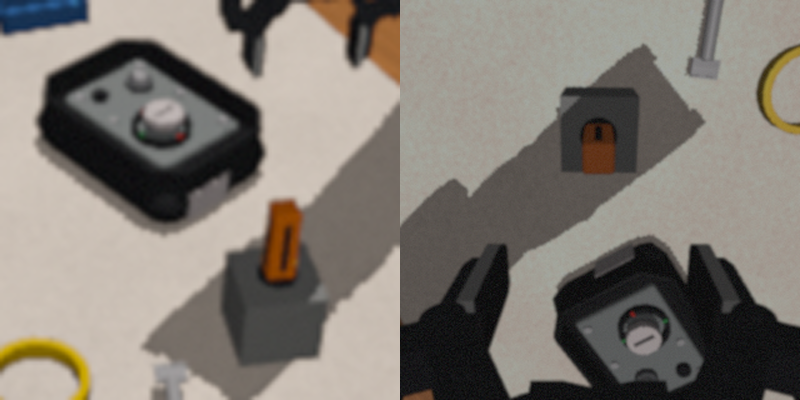

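The left crop shows the cam up in the locked position and the small driver home in its stand. The look-alike driver's handle is no longer seen above its foot, so I check that.

Run:
```python
from h import *
for tag in('scene0','wrist1','wrist2','wrist8','wrist9','scene9','side0','side9'):
    c,im,d=load(tag); w=cloud(c,d); hsv=cv2.cvtColor(im,cv2.COLOR_RGB2HSV)
    m=((hsv[...,0]>5)&(hsv[...,0]<17)&(hsv[...,1]>180)&(hsv[...,2]>90)&(w[...,0]>.57)&(w[...,0]<.8)&(w[...,1]>.15)&(w[...,1]<.6)&(w[...,2]<.25)&(w[...,2]>.01))
    if m.sum()>10: v,u=np.where(m); print(tag,m.sum(),u.mean().round(),v.mean().round(),np.percentile(w[m],[3,50,97],axis=0).round(3).tolist())
im=cv2.imread('pics/scene9.png')
cv2.imwrite('pics/s9.png',np.hstack([cv2.resize(cv2.imread(f'pics/{t}.png')[190:370,250:450],(400,360)) for t in('scene0','scene9')]))
```

```text
scene0 254 351.0 247.0 [[0.631, 0.247, 0.092], [0.65, 0.269, 0.143], [0.66, 0.276, 0.18]]
wrist1 1890 455.0 56.0 [[0.664, 0.335, 0.048], [0.687, 0.378, 0.066], [0.71, 0.411, 0.079]]
wrist2 708 431.0 18.0 [[0.672, 0.357, 0.033], [0.686, 0.371, 0.037], [0.703, 0.388, 0.039]]
wrist8 702 428.0 18.0 [[0.672, 0.357, 0.033], [0.686, 0.371, 0.037], [0.703, 0.388, 0.039]]
wrist9 675 422.0 20.0 [[0.672, 0.358, 0.032], [0.687, 0.375, 0.036], [0.706, 0.395, 0.039]]
scene9 189 356.0 322.0 [[0.673, 0.356, 0.012], [0.709, 0.41, 0.032], [0.731, 0.445, 0.038]]
```

View pics/s9.png

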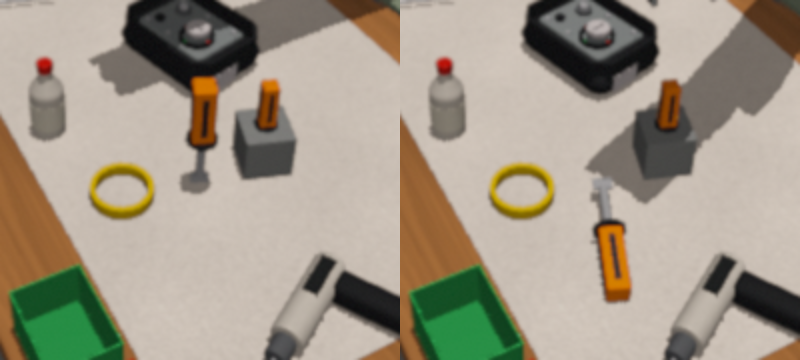

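The look-alike was standing loose on its blade. It was already toppling in the picture at t≈1.1 s, when the gripper was about 5 cm to the side and over 10 cm above it, so the fall was not from contact. Standing it back on a blade edge would only risk more, so I leave it. The cam is up (top 0.082) in the locked position, and the driver is home (top at 145 mm, upright).

```bash
python3 -c "
from rig import env
print(env.finish_job())"
```

```text
the job is handed in; nothing more can be done
None
```

The cam lock is turned to its stop, sprung back up in the locked position, and the orange driver stands upright and fully home in its stand. The job is handed in at about 21 s. The twist against the stop briefly read about 0.16 N m, just over the 0.15 that strains it, before I backed off. The loose-standing look-alike driver toppled during my first move, with the gripper well clear of it, and I left it lying.

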